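# Lock up a linocut on the proof press

### The arm

A 6-joint arm with a two-finger parallel gripper is mounted at the origin on the work surface. World frame = base frame: x ahead of the robot, y to its left, z up, the work surface at z = 0. Lengths are in m, angles in rad, forces in N, time in s.
With the tool pointing down it reaches from about 0.2 to 0.875 m from the base axis. Payload 3.4 kg.
Tool frame: the origin (TCP) lies on the centre line of the jaws, within the pads' length; the fingertips stand 14 mm ahead of it and the grasp point (between the pads) lies 5 mm behind it; z points along the fingers, y is the line along which they close (so a half turn about z gives the same grasp; the last joint's range is limited). The gripper opens to 94 mm and grips with 3 to 60 N. Pads are 16 mm wide; open, the fingers measure 119 mm over their backs; the gripper's body (75 mm by 177 mm) begins 78 mm behind the grasp point.
Start: joints at [-1.242, 0.276, 1.505, -0, 1.361, -0.121], TCP at [0.25, -0.518, 0.18] pointing down, gripper open.
Joint ranges: [-2.89, 2.89], [-0.75, 2.08], [0.22, 2.7], [-1.18, 4.32], [0.11, 2.71], [-2.7, 2.7]. Speed limits (rad/s): [2.57, 2.57, 3.14, 3.14, 3.14, 3.14].

### API

Orientations are given as a rotation vector (axis times angle).
In Python, from station import observe, eyes, order gives the robot as it stands.
- The arm moves only by the tool step_arm, never from a script. Its argument "steps" is a list of rows, each a list of 2 entries, a list of its own where there are three numbers: the shift along the tool's x, y, z as a fraction of full scale, then the turn, a rotation vector about the tool's x, y, z as a fraction of full scale. A call has 1 to 8 rows; each row is the pose to reach, as a shift and turn from the pose commanded when the call began, along the tool's axes at that moment; what a row does not reach only later rows make up. Full scale, the value 1, is 100 cm for a shift and pi/4 rad for a turn. A row lasts 1/10 s, in which the tool goes at most 50 mm and 8.59 degrees, less where a joint would pass 70% of its speed; a pose out of reach is approached as far as the arm can. A call with a number of a shift or a turn outside -1 to 1 is refused whole. A call with a gripper value outside its range is refused whole. "fingers" is the opening, from 0 (shut) to 1 (fully open), set as the call begins (left out, the last holds). The fingers move at their own pace and stop on an object; the grip force is fixed at half the most. Time passes only in rows, so rows that repeat a pose let the fingers close. It gives the time, the measured TCP pose, the force, the opening and the grip force at its end, in the units of the state.
- observe(): the state, without advancing time (a new reading comes with each control period).
- eyes.grab_frame(name): name is "scene" or "top" or "wrist"; returns the picture (420x560x3 uint8, blue, green, red); there is no depth.
- eyes.camera_params(name): a dict with "intrinsics" (3x3 intrinsics, pixels), "origin" and "rotation" of the camera in the world. Camera axes: x right, y down, z forward; pixel columns grow to the right and rows downward; lengths in m; the calibration is good to about 2 mm. A picture is of the moment at which its call begins: read the wrist's pose just before it. camera_params takes no time and is no camera call; for the wrist camera it gives the pose at the moment of the call.
- order.hand_in(): hands the job in; it is judged then, once.
The state is a dict: "clock": time; "qpos": joint angles; "dq": joint speeds; "effort": joint torques, N m; "eef_pos": TCP position; "tool_rot": TCP orientation; "contact_force": force on the tool from outside, world axes, zero at the start; "torque": the same for the moment, N m; "grip_width": finger opening in m; "finger_force": force on a finger pad.
Only numpy, scipy, OpenCV 4.12 (cv2) and the standard library are available. Lean on these libraries where they do the work, as an engineer would, in place of code of your own. Each camera call takes 0.05 s, during which the arm holds its last target. There are 200 camera calls.

### The job

Lock up the print block on the bed of the proof press: take pieces of furniture from the galley one at a time and lay them flat on the bed, centred in the gap between the block and the jaw of the lock-up bar and parallel to the bar, adding pieces until the bar, pushed towards the block, closes up tight on them before it comes to the end of its slots. Leave the pieces you do not need in the galley and everything else on the table alone. Finish while still pushing the bar firmly with the gripper, so that furniture and block are held tight against the red stop while a colleague tightens the nuts.

Things in the scene. Friction and masses are not known exactly. Their poses are not given: they have to be found in the camera images.
- press: fixed proof press, flat steel bed 260 (x) x 500 (y) mm, surface 45 mm above the table. Origin: on the table under the bed's centre; y runs along the bed from lock-up bar to stop. Bearers at x = +-122 mm, 16 wide, 23 high. Studs with brass nuts at x = +-85, y = -175, top 19 mm above the bed. Cylinder carriage parked at y = 130 to 240, up to 145 mm above the bed
- lockbar: dark steel lock-up bar across the bed, 200 (x) x 20 (y) x 22 (z) mm; slides only along the press's y with 2 N friction, stays where left. Origin: on the bed below the bar's middle, axes as the press; in the press frame it travels from y = -155 mm (fully back, starts within 4 mm of it) to -117 (end of slots). Lugs 8 mm high at x = +-73 to +-97 reach back to y = -71
- jaw_face (a point): centre of the face of the bar's jaw, which closes on the furniture: 9.5 mm above the bed, 30 mm to +y of the bar's origin; the jaw is 46 mm wide (x), 18 high, and stands 20 mm forward of the cross bar
- bar_back (a point): middle of the flat back of the lock-up bar, 11 mm above the bed, 10 mm to -y of the bar's origin: free to push here towards the press's +y, bare bed behind it for at least 75 mm
- stop: red magnetic stop bar, fixed on the bed, 110 (x) x 25 (y) x 18 (z) mm; origin: centre of its underside, axes as the press; the block belongs against its face at y = -12.5 mm. Where it stands along the bed varies by 50 mm
- block: print block, a linocut with black shapes on a wood mount, loose, 46 (x) x 70 (y) x 23 (z) mm, about 110 g; origin: centre of its underside; it starts on the bed with one end 1 to 3 mm from the stop's face, centred on it to 2 mm, and the other end towards the jaw
- galley: shallow fixed steel tray on the table, 155 (x) x 190 (y) mm outside, walls 3 mm thick and 13 mm high, floor top at 3 mm; origin: centre of its underside
- furniture1: one of four equal pieces of pale maple furniture (spacing wood), 54 (x) x 21 (y) x 16 (z) mm, 16 g, lying flat in the galley at the start, about 40 mm apart; origin: centre of its underside
- furniture2: one of four equal pieces of pale maple furniture (spacing wood), 54 (x) x 21 (y) x 16 (z) mm, 16 g, lying flat in the galley at the start, about 40 mm apart; origin: centre of its underside
- furniture3: one of four equal pieces of pale maple furniture (spacing wood), 54 (x) x 21 (y) x 16 (z) mm, 16 g, lying flat in the galley at the start, about 40 mm apart; origin: centre of its underside
- furniture4: one of four equal pieces of pale maple furniture (spacing wood), 54 (x) x 21 (y) x 16 (z) mm, 16 g, lying flat in the galley at the start, about 40 mm apart; origin: centre of its underside
- brayer: bystander: ink roller with a wooden handle, on the glass ink slab on the left
- ink_can1: bystander: flat round ink can, 84 mm across, 60 high, far right
- ink_can2: bystander: flat round ink can, 84 mm across, 60 high, far right
- spray_can: bystander: spray can, 60 mm across, 160 high, left
- tube: bystander: white plastic tube standing on end, 90 mm across, 190 high, right
- tee_key: bystander: small steel T-handled key, 75 mm long, lying on the press bed between stop and cylinder
- planer: bystander: wooden planer block, 95 x 62 x 36 mm, on the table in front of the press

How it is judged:
By the outcome, as a careful person would: the job done as asked, in the order asked, and still so for the second after the job is handed in, while the arm keeps its last pose, push and grip.
It also fails if it takes over 72 s, if anything falls off the work surface, if the arm or the gripper's body presses on something with over 40 N, if the wrist force passes 120 N, or if a joint passes its speed limit or range.

## Working session

There is one attempt and no reset: what is moved stays moved. The work goes in short steps, Python scripts to look and compute and a tool call to move; the robot and the scene stay as the last step left them, time stands still between calls to the robot, and variables do not carry over. Pictures are saved under pics/ and viewed, at most 10 in all, crops included, and the job is handed in when it is done.

Besides the shell and the picture viewer there is one more tool, called after "Call:" as name(argument=value, ...), one argument or row to a line, values as JSON. step_arm: Moves the arm, as the interface text tells. Its arguments: {"type":"object","properties":{"steps":{"type":"array","items":{"type":"array"}},"fingers":{"type":"number"}},"required":["steps"]}

```bash
ls; mkdir -p pics; python3 - <<'E'
from station import observe, eyes
import cv2
s=observe();print(s)
for n in("top","scene"):
    im=eyes.grab_frame(n);cv2.imwrite(f"pics/{n}0.png",im)
    p=eyes.camera_params(n);print(n,p)
print(eyes.camera_params("wrist"))
E
```

```text
pics
{'clock': 0.0, 'qpos': array([-1.24201072e+00,  2.76567616e-01,  1.50609340e+00, -2.96889282e-05,
        1.36065869e+00, -1.20988511e-01]), 'dq': array([-0.0008232 ,  0.0010059 ,  0.00057967, -0.00133555,  0.00201465,
        0.00111395]), 'effort': array([ 1.30349563e-03, -4.04583514e+01, -2.37232965e+01,  6.99529401e-02,
        3.42685031e-02, -1.36954923e-04]), 'eef_pos': array([ 0.24978784, -0.51725987,  0.17903621]), 'tool_rot': array([-3.06081141e+00, -7.00190569e-01,  3.26530214e-04]), 'contact_force': array([ 0.6946674 , -0.76047122,  0.85988273]), 'torque': array([-0.03298021,  0.06227612, -0.01244679]), 'finger_force': 0.0, 'grip_width': 0.09408939881859962}
top {'intrinsics': array([[487.34737322,   0.        , 275.76210215],
       [  0.        , 487.34737322, 210.09491935],
       [  0.        ,   0.        ,   1.        ]]), 'origin': array([ 0.23342764, -0.02509935,  1.50571724]), 'rotation': array([-2.14000677,  2.10244305, -0.21870868])}
scene {'intrinsics': array([[401.87345138,   0.        , 277.05809674],
       [  0.        , 401.87345138, 209.61733029],
       [  0.        ,   0.        ,   1.        ]]), 'origin': array([ 1.20816445, -0.62786868,  0.87428947]), 'rotation': array([-2.15062395, -0.94881168,  0.4431768 ])}
{'intrinsics': array([[318.02262103,   0.        , 282.04629498],
       [  0.        , 318.02262103, 215.3495296 ],
       [  0.        ,   0.        ,   1.        ]]), 'origin': array([ 0.31413312, -0.48686921,  0.38372914]), 'rotation': array([ 2.47574656, -1.55318862, -0.1992615 ])}
```

View pics/top0.png

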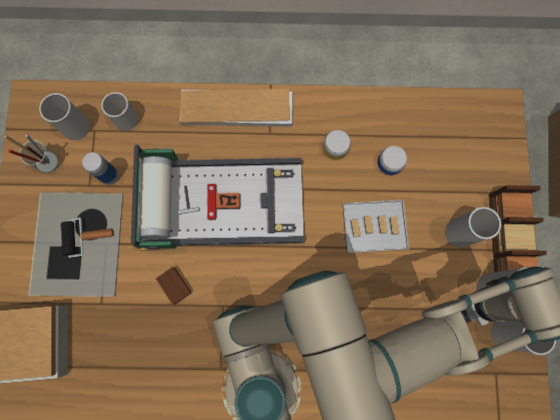

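The top view shows the press at about (135–305, 150–245), the galley at (375, 227) and the furniture at (356, 228), (369, 225), (383, 225) and (394, 225). The jaw is near (266, 200), the block near (228, 200) and the stop near (212, 201). Next I'll enlarge the press and galley area.

```bash
cat > h.py <<'E'
import numpy as np, cv2
from scipy.spatial.transform import Rotation as R
from station import observe, eyes
def ray(p,uv):
    K=p["intrinsics"];r=np.asarray(p["rotation"],float)
    M=R.from_rotvec(r).as_matrix() if r.size==3 else r
    uv=np.atleast_2d(uv).astype(float)
    d=np.c_[uv,np.ones(len(uv))]@np.linalg.inv(K).T@M.T
    return np.asarray(p["origin"]),d
def w(p,uv,z):
    o,d=ray(p,uv); return o+d*((z-o[2])/d[:,2])[:,None]
def proj(p,X):
    M=R.from_rotvec(p["rotation"]).as_matrix()
    c=(np.atleast_2d(X)-p["origin"])@M@p["intrinsics"].T
    return c[:,:2]/c[:,2:]
E
python3 - <<'E'
from h import *
p=eyes.camera_params("top")
im=cv2.imread("pics/top0.png")
cv2.imwrite("pics/crop1.png",cv2.resize(im[140:260,160:420],None,fx=3,fy=3,interpolation=cv2.INTER_CUBIC))
print(w(p,[[356,228],[369,225],[383,225],[394,225]],.019).round(3))
print(w(p,[[266,200],[228,200],[212,201]],.065).round(3))
hsv=cv2.cvtColor(im,cv2.COLOR_BGR2HSV)
E
```

```text
[[ 0.479 -0.284  0.019]
 [ 0.489 -0.324  0.019]
 [ 0.49  -0.368  0.019]
 [ 0.491 -0.402  0.019]]
[[ 0.552 -0.004  0.065]
 [ 0.55   0.11   0.065]
 [ 0.546  0.159  0.065]]
```

View pics/crop1.png

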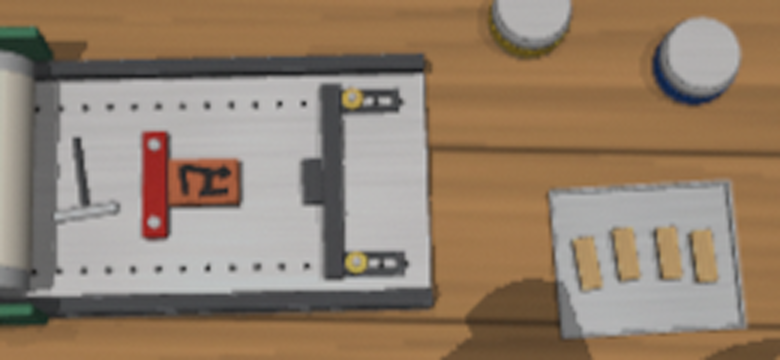

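The enlarged crop shows the stop and block touching at about u=216, the block's near end at u=240, and the jaw face at u=261. That puts the gap at about 61 mm, so two pieces are likely. I'll measure the gap properly with the wrist camera, starting by working out the move to the galley.

```bash
cat >> h.py <<'E'
def rel(pos,yaw=None):
    """fraction shift/turn from the current pose to TCP pos, tool down with tool y at world angle yaw (rad)"""
    s=observe();M=R.from_rotvec(s["tool_rot"])
    t=M.inv().apply(np.asarray(pos)-s["eef_pos"])
    out=[t.round(4)]
    if yaw is not None:
        y=[np.cos(yaw),np.sin(yaw),0];z=[0,0,-1];T=R.from_matrix(np.c_[np.cross(y,z),y,z])
        out.append(((M.inv()*T).as_rotvec()/(np.pi/4)).round(4))
    return out
E
python3 - <<'E'
from h import *
s=observe();p=eyes.camera_params("wrist")
M=R.from_rotvec(s["tool_rot"])
print("cam axes in tool",(M.inv()*R.from_rotvec(p["rotation"])).as_matrix().round(3), M.inv().apply(p["origin"]-s["eef_pos"]).round(4))
print(rel([.485,-.38,.20],0))
E
```

```text
cam axes in tool [[ 0.    -0.968 -0.249]
 [ 1.     0.    -0.   ]
 [ 0.    -0.249  0.968]] [ 7.120e-02  2.000e-04 -2.046e-01]
[array([ 0.2715, -0.0214, -0.0208]), array([-1.7000e-03, -1.3000e-03, -1.4273e+00])]
```

Call:
step_arm(
  steps=[
    [[0.05,-0.004,-0.004],[0,0,-0.15]],
    [[0.09,-0.007,-0.007],[0,0,-0.3]],
    [[0.13,-0.011,-0.011],[0,0,-0.45]],
    [[0.17,-0.014,-0.014],[0,0,-0.6]],
    [[0.21,-0.017,-0.017],[0,0,-0.75]],
    [[0.25,-0.02,-0.02],[0,0,-0.9]],
    [[0.2715,-0.0214,-0.021],[0,0,-1.0]],
    [[0.2715,-0.0214,-0.021],[0,0,-1.0]],
  ],
)

```text
clock: 0.9
eef_pos: [0.4875, -0.3786, 0.2003]
tool_rot: [-2.557, -1.824, -0.002]
contact_force: [-0.6, -0.4, 0.3]
grip_width: 0.0941
finger_force: 0.0
```

Call:
step_arm(
  steps=[
    [[0,0,0],[0,0,-0.15]],
    [[0,0,0],[0,0,-0.3]],
    [[0,0,0],[0,0,-0.427]],
    [[0,0,0],[0,0,-0.427]],
    [[0,0,0],[0,0,-0.427]],
    [[0,0,0],[0,0,-0.427]],
  ],
)

```text
clock: 1.5
eef_pos: [0.4846, -0.3808, 0.2008]
tool_rot: [-2.224, -2.218, 0.0]
contact_force: [0.5, 0.2, -0.2]
grip_width: 0.0941
finger_force: 0.0
```

```bash
python3 - <<'E'
from h import *
s=observe();p=eyes.camera_params("wrist");im=eyes.grab_frame("wrist");cv2.imwrite("pics/w1.png",im)
import pickle;pickle.dump(p,open("w1.pkl","wb"))
print(s["clock"],s["eef_pos"],rel(s["eef_pos"],0),s["contact_force"])
E
```

```text
1.5 [ 0.48461182 -0.38083733  0.20077121] [array([-0.0001, -0.0001,  0.    ]), array([-0.0003,  0.0001, -0.0028])] [ 0.50289811  0.21189875 -0.24209663]
```

View pics/w1.png

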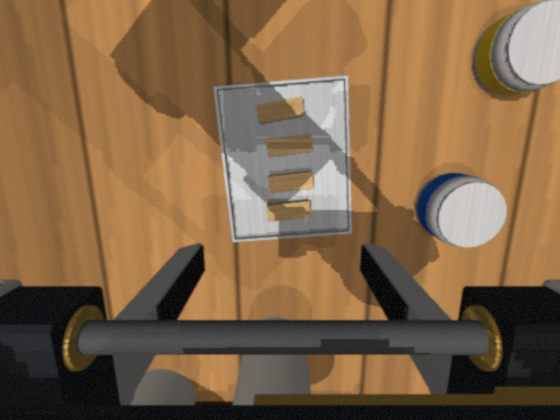

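The wrist view shows the galley's corners at about (214, 87), (347, 76), (352, 233) and (233, 241). The four pieces are centred near (280, 110), (289, 146), (291, 181) and (289, 210). I'll fit them numerically next.

```bash
cat >> h.py <<'E'
def pieces(im,p,poly,z):
    """centres and long-axis angles of maple pieces inside pixel polygon: fit top-face model to the mask"""
    hsv=cv2.cvtColor(im,cv2.COLOR_BGR2HSV)
    m=((hsv[...,1]>75)&(hsv[...,0]>5)&(hsv[...,0]<30)).astype(np.uint8)
    k=np.zeros_like(m);cv2.fillPoly(k,[np.int32(poly)],1);m&=k
    out=[]
    n,l,st,c=cv2.connectedComponentsWithStats(m)
    for i in range(1,n):
        if st[i,4]<250: continue
        v,u=np.nonzero(l==i)
        X=w(p,np.c_[u,v],z)[:,:2]
        (cx,cy),(a,b),ang=cv2.minAreaRect((X*1000).astype(np.float32))
        if a<b: ang+=90
        ang=(ang+90)%180-90
        out.append((np.round([cx,cy],1),np.round([max(a,b),min(a,b)],1),round(ang,1),st[i,4],c[i].round(1)))
    return out
E
python3 - <<'E'
from h import *;import pickle
im=cv2.imread("pics/w1.png");p=pickle.load(open("w1.pkl","rb"))
print(p["origin"])
print(*pieces(im,p,[[221,92],[343,82],[346,228],[237,236]],.019),sep="\n")
E
```

```text
[ 0.48383762 -0.30913748  0.40535547]
(array([ 481.8, -282.7]), array([52.9, 20.5]), 9.8, np.int32(852), array([280.3, 109.7]))
(array([ 492.4, -322.6]), array([52.6, 20.3]), 7.3, np.int32(771), array([289.3, 145.1]))
(array([ 494. , -366.1]), array([53.2, 21.5]), 6.6, np.int32(760), array([290.5, 181.5]))
(array([ 491.5, -401.8]), array([52.8, 22.6]), 5.2, np.int32(733), array([288.3, 209.9]))
```

```bash
python3 -c "
from h import *
print(rel([.482,-.283,.0195],np.radians(9.8)))"
```

```text
[array([ 0.0978, -0.0029,  0.1813]), array([-0.0003,  0.    , -0.2206])]
```

Call:
step_arm(
  fingers=0.8,
  steps=[
    [[0.045,-0.002,0.01],[0,0,-0.11]],
    [[0.085,-0.003,0.035],[0,0,-0.22]],
    [[0.098,-0.003,0.08],[0,0,-0.22]],
    [[0.098,-0.003,0.12],[0,0,-0.22]],
    [[0.098,-0.003,0.15],[0,0,-0.22]],
    [[0.098,-0.003,0.17],[0,0,-0.22]],
    [[0.098,-0.003,0.181],[0,0,-0.22]],
    [[0.098,-0.003,0.181],[0,0,-0.22]],
  ],
)

```text
clock: 2.35
eef_pos: [0.4814, -0.282, 0.0187]
tool_rot: [-2.021, -2.402, 0.0]
contact_force: [-0.4, -0.2, -0.1]
grip_width: 0.0749
finger_force: 0.0
```

Call:
step_arm(
  fingers=0.3,
  steps=[
    [[0,0,0],[0,0,0]],
    [[0,0,0],[0,0,0]],
    [[0,0,0],[0,0,0]],
    [[0,0,0],[0,0,0]],
    [[0,0,0],[0,0,0]],
    [[0,0,0],[0,0,0]],
  ],
)

```text
clock: 2.95
eef_pos: [0.4823, -0.2826, 0.0201]
tool_rot: [2.022, 2.404, -0.0]
contact_force: [-0.3, -0.2, 0.3]
grip_width: 0.0311
finger_force: 0.0
```

The fingers closed past 54 mm with no force, so I'll look before going on.

```bash
python3 - <<'E'
from h import *
im=eyes.grab_frame("wrist");cv2.imwrite("pics/w2.png",im)
s=observe();print(s)
E
```

```text
{'clock': 3.0, 'qpos': array([-6.54450671e-01,  3.87108874e-01,  1.77202438e+00, -4.29725026e-05,
        9.82120819e-01, -8.26914942e-01]), 'dq': array([-2.16856955e-03,  2.12596801e-03,  2.16443615e-03, -1.68677004e-04,
        9.01115959e-04, -3.87740613e-05]), 'effort': array([-2.04191325e-03, -4.20081103e+01, -1.88292539e+01,  3.15791939e-02,
        6.31513540e-02,  4.18122945e-04]), 'eef_pos': array([ 0.48227658, -0.28257237,  0.02002396]), 'tool_rot': array([ 2.02161757e+00,  2.40427362e+00, -3.23125502e-05]), 'contact_force': array([ 0.59068533,  0.40733118, -0.55063789]), 'torque': array([ 0.04622663, -0.13032714,  0.02212256]), 'finger_force': 0.0, 'grip_width': 0.02887026357877704}
```

View pics/w2.png

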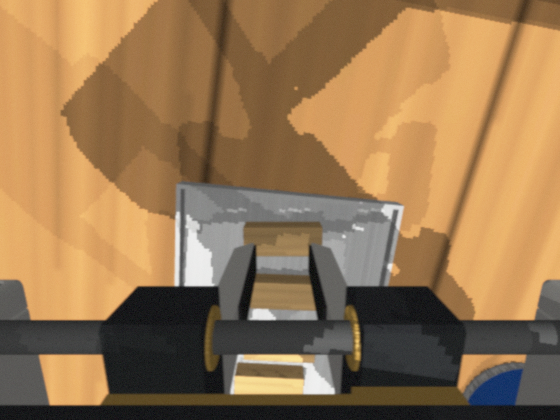

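The picture shows piece 1 at (283, 237), unmoved. The finger ends, near (255, 245) and (312, 245), seem to be above it. I'll view a zoom of this next to the scene camera's picture.

```bash
python3 - <<'E'
from h import *
im=cv2.imread("pics/w2.png")
sc=eyes.grab_frame("scene");cv2.imwrite("pics/s1.png",sc)
p=eyes.camera_params("scene")
s=observe();q=proj(p,[s["eef_pos"]])[0].astype(int);print(q,s["eef_pos"])
x,y=np.clip(q-[60,75],0,None)
a=cv2.resize(im[205:355,200:360],(420,394),interpolation=cv2.INTER_CUBIC)
b=cv2.resize(sc[y:y+126,x:x+120],(375,394),interpolation=cv2.INTER_CUBIC)
print(x,y,375/120)
cv2.imwrite("pics/z1.png",np.hstack([a,b]))
E
```

```text
[202 250] [ 0.48222806 -0.28252068  0.0199243 ]
142 175 3.125
```

View pics/z1.png

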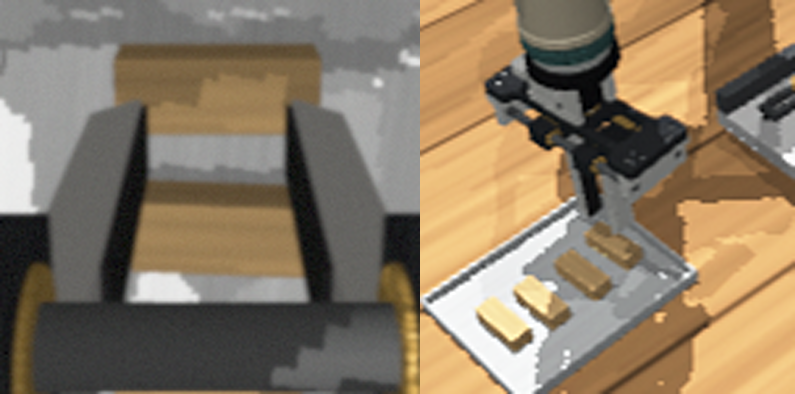

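```bash
python3 - <<'E'
from h import *
s=observe();M=R.from_rotvec(s["tool_rot"])
ps=eyes.camera_params("scene");pw=eyes.camera_params("wrist")
for off in (.014,0,-.015,-.03,-.045):
    C=[s["eef_pos"]+M.apply([x,y,off]) for x in(.008,-.008) for y in(-.0145,.0145,.027)]
    a=(proj(ps,C)-[142,175])*3.125+[420,0]; b=(proj(pw,C)-[200,205])*[420/160,394/150]
    print(off,"scene",a.round(0).tolist(),"wrist",b.round(0).tolist())
E
```

```text
0.014 scene [[607.0, 234.0], [629.0, 248.0], [639.0, 254.0], [595.0, 244.0], [617.0, 259.0], [626.0, 265.0]] wrist [[166.0, 54.0], [272.0, 54.0], [318.0, 54.0], [167.0, 109.0], [271.0, 109.0], [316.0, 109.0]]
0 scene [[605.0, 224.0], [627.0, 238.0], [637.0, 244.0], [592.0, 234.0], [614.0, 248.0], [624.0, 255.0]] wrist [[163.0, 69.0], [276.0, 69.0], [325.0, 69.0], [164.0, 128.0], [275.0, 128.0], [323.0, 128.0]]
-0.015 scene [[603.0, 212.0], [625.0, 227.0], [635.0, 233.0], [590.0, 223.0], [612.0, 237.0], [622.0, 244.0]] wrist [[159.0, 88.0], [280.0, 88.0], [333.0, 88.0], [160.0, 150.0], [279.0, 150.0], [330.0, 150.0]]
-0.03 scene [[600.0, 201.0], [623.0, 215.0], [632.0, 222.0], [587.0, 211.0], [610.0, 226.0], [620.0, 232.0]] wrist [[155.0, 110.0], [286.0, 110.0], [342.0, 110.0], [156.0, 176.0], [284.0, 176.0], [339.0, 176.0]]
-0.045 scene [[598.0, 190.0], [620.0, 204.0], [630.0, 210.0], [585.0, 200.0], [607.0, 214.0], [617.0, 221.0]] wrist [[150.0, 135.0], [292.0, 135.0], [353.0, 135.0], [151.0, 207.0], [290.0, 207.0], [350.0, 207.0]]
```

The finger ends project about 28 mm behind the reported TCP, not 14 mm ahead as stated. So the real tips are at about z = 0.048. I'll open and descend in small increments, watching the force.

Call:
step_arm(
  fingers=0.8,
  steps=[
    [[0,0,0],[0,0,0]],
    [[0,0,0],[0,0,0]],
    [[0,0,0],[0,0,0]],
    [[0,0,0],[0,0,0]],
    [[0,0,0.007],[0,0,0]],
    [[0,0,0.014],[0,0,0]],
    [[0,0,0.018],[0,0,0]],
    [[0,0,0.018],[0,0,0]],
  ],
)

```text
clock: 3.85
eef_pos: [0.4815, -0.282, 0.0008]
tool_rot: [-2.02, -2.403, 0.0]
contact_force: [-0.3, -0.2, 0.4]
grip_width: 0.0755
finger_force: 0.0
```

Call:
step_arm(
  steps=[
    [[0,0,0.003],[0,0,0]],
    [[0,0,0.006],[0,0,0]],
    [[0,0,0.008],[0,0,0]],
    [[0,0,0.008],[0,0,0]],
  ],
)

```text
clock: 4.25
eef_pos: [0.482, -0.2824, -0.0064]
tool_rot: [-2.021, -2.404, 0.0]
contact_force: [0.3, 0.1, -0.3]
grip_width: 0.075
finger_force: 0.0
```

```bash
python3 - <<'E'
from h import *
s=observe();print(s["clock"],s["eef_pos"],s["contact_force"],s["grip_width"])
im=eyes.grab_frame("wrist");sc=eyes.grab_frame("scene")
a=cv2.resize(im[205:355,200:360],(420,394),interpolation=cv2.INTER_CUBIC)
b=cv2.resize(sc[175:301,142:262],(375,394),interpolation=cv2.INTER_CUBIC)
cv2.imwrite("pics/z2.png",np.hstack([a,b]))
E
```

```text
4.25 [ 0.48203915 -0.2824163  -0.00641288] [ 0.34151681  0.10756617 -0.25806373] 0.0749512507681955
```

View pics/z2.png

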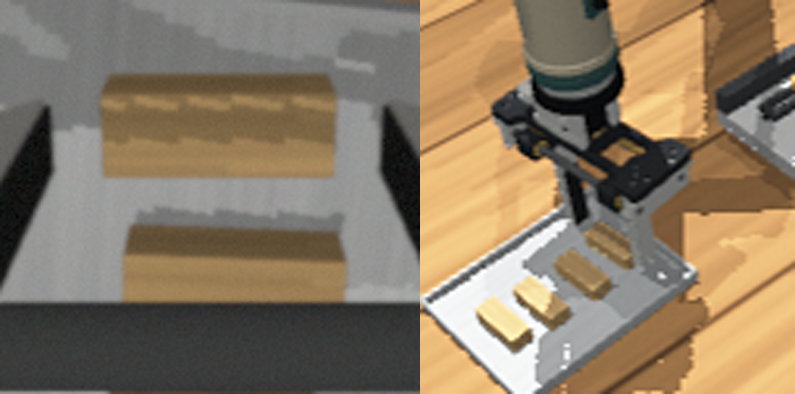

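The zoom shows piece 1 between the open fingers and in line with them: its top face runs over rows 95–177 and the tips over about 105–180. The tips are still about 15 mm above the floor.

Call:
step_arm(
  steps=[
    [[0,0,0.004],[0,0,0]],
    [[0,0,0.007],[0,0,0]],
    [[0,0,0.009],[0,0,0]],
    [[0,0,0.009],[0,0,0]],
  ],
)

```text
clock: 4.75
eef_pos: [0.4819, -0.2823, -0.0156]
tool_rot: [-2.021, -2.404, 0.0]
contact_force: [-0.1, 0.2, -0.3]
grip_width: 0.0752
finger_force: 0.0
```

Call:
step_arm(
  steps=[
    [[0,0,0.001],[0,0,0]],
    [[0,0,0.002],[0,0,0]],
    [[0,0,0.002],[0,0,0]],
  ],
)

```text
clock: 5.05
eef_pos: [0.4822, -0.2825, -0.0172]
tool_rot: [-2.022, -2.405, 0.0]
contact_force: [0.2, -0.2, 0.3]
grip_width: 0.0751
finger_force: 0.0
```

Call:
step_arm(
  steps=[
    [[0,0,0.001],[0,0,0]],
    [[0,0,0.002],[0,0,0]],
    [[0,0,0.002],[0,0,0]],
  ],
)

```text
clock: 5.35
eef_pos: [0.4821, -0.2825, -0.0192]
tool_rot: [-2.022, -2.405, 0.0]
contact_force: [0.6, 0.6, 0.4]
grip_width: 0.0751
finger_force: 0.0
```

Call:
step_arm(
  fingers=0.45,
  steps=[
    [[0,0,0],[0,0,0]],
    [[0,0,0],[0,0,0]],
    [[0,0,0],[0,0,0]],
    [[0,0,0],[0,0,0]],
    [[0,0,0],[0,0,0]],
  ],
)

```text
clock: 5.85
eef_pos: [0.4823, -0.2826, -0.0191]
tool_rot: [2.022, 2.404, -0.0]
contact_force: [-0.2, 0.2, -0.6]
grip_width: 0.0538
finger_force: 30.0
```

It's gripped, at 53.8 mm and 30 N. The piece's underside is at eef z + 22 mm. I'll lift it and move to a viewpoint over the lock-up gap.

```bash
python3 -c "
from h import *
print(rel([.55,-.02,.2],0))"
```

```text
[array([ 0.247 ,  0.1118, -0.2191]), array([1.000e-04, 2.000e-04, 2.197e-01])]
```

Call:
step_arm(
  steps=[
    [[0,0,-0.03],[0,0,0]],
    [[0,0,-0.07],[0,0,0]],
    [[0,0,-0.11],[0,0,0.03]],
    [[0.03,0.015,-0.145],[0,0,0.06]],
    [[0.065,0.03,-0.17],[0,0,0.1]],
    [[0.105,0.05,-0.19],[0,0,0.14]],
    [[0.145,0.067,-0.2],[0,0,0.18]],
    [[0.185,0.085,-0.21],[0,0,0.22]],
  ],
)

```text
clock: 6.65
eef_pos: [0.5344, -0.0842, 0.1919]
tool_rot: [2.223, 2.218, 0.001]
contact_force: [0.2, 0.6, -0.0]
grip_width: 0.0537
finger_force: 30.0
```

Call:
step_arm(
  steps=[
    [[0.034,0.024,-0.005],[0,0,0]],
    [[0.06,0.027,-0.009],[0,0,0]],
    [[0.062,0.027,-0.009],[0,0,0]],
    [[0.062,0.027,-0.009],[0,0,0]],
    [[0.062,0.027,-0.009],[0,0,0]],
  ],
)

```text
clock: 7.15
eef_pos: [0.5607, -0.0247, 0.1995]
tool_rot: [-2.222, -2.22, 0.002]
contact_force: [-0.9, -0.1, -1.0]
grip_width: 0.0539
finger_force: 30.0
```

```bash
python3 - <<'E'
from h import *;import pickle
s=observe();p=eyes.camera_params("wrist");im=eyes.grab_frame("wrist");cv2.imwrite("pics/w3.png",im)
pickle.dump(p,open("w3.pkl","wb"))
print(s["clock"],s["eef_pos"],rel(s["eef_pos"],0),s["grip_width"],p["origin"])
cv2.imwrite("pics/w3z.png",cv2.resize(im[0:260,130:430],None,fx=2.3,fy=2.3,interpolation=cv2.INTER_CUBIC))
E
```

```text
7.15 [ 0.56067022 -0.0246884   0.19953163] [array([0.0002, 0.    , 0.    ]), array([-0.001 ,  0.0008, -0.002 ])] 0.05386443542451832 [0.55984215 0.04719357 0.40406292]
```

View pics/w3z.png

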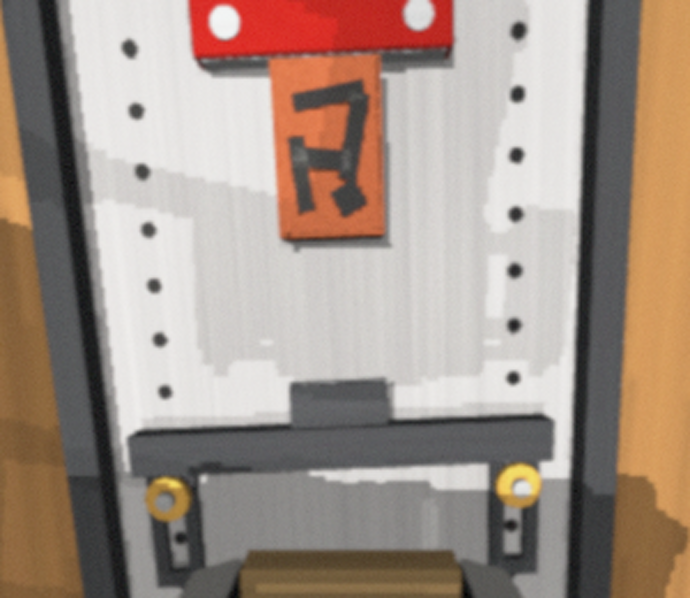

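The press view, in zoomed pixels, shows the stop's front edge at (196, 57)–(452, 48) and the block's end at (283, 237)–(384, 235). The jaw front is at (291, 383)–(387, 379), the bar's front edge at (132, 435)–(550, 418), and the nuts at (168, 498) and (519, 485).

```bash
python3 - <<'E'
from h import *;import pickle
p=pickle.load(open("w3.pkl","rb"))
def W(n,uv,z):
    X=w(p,np.array(uv,float)/2.3+[130,0],z)[:,:2]*1000
    d=X[1]-X[0];print(n,X.round(1).tolist(),"mid",X.mean(0).round(1),"len",np.linalg.norm(d).round(1),"ang",np.degrees(np.arctan2(d[1],d[0])).round(2))
W("stop",[[196,57],[452,48]],.063)
W("blockend",[[283,238],[384,235]],.068)
W("blockleft",[[283,238],[270,60]],.068)
W("blockright",[[384,235],[380,57]],.068)
W("jaw top",[[291,383],[387,379]],.063)
W("jaw bot",[[291,383],[387,379]],.045)
W("barfront",[[132,435],[550,418]],.067)
W("nuts",[[168,498],[519,485]],.064)
W("bearerL inner",[[60,0],[125,598]],.068)
W("bearerR inner",[[588,0],[570,598]],.068)
E
```

```text
stop [[495.7, 147.9], [602.3, 151.1]] mid [549.  149.5] len 106.7 ang 1.75
blockend [[530.7, 75.9], [574.7, 77.1]] mid [552.7  76.5] len 43.9 ang 1.56
blockleft [[530.7, 75.9], [527.0, 145.3]] mid [528.9 110.6] len 69.4 ang 93.07
blockright [[574.7, 77.1], [572.2, 146.3]] mid [573.4 111.7] len 69.2 ang 91.99
jaw top [[532.5, 12.8], [577.0, 14.6]] mid [554.7  13.7] len 44.5 ang 2.33
jaw bot [[531.1, 11.0], [577.9, 12.9]] mid [554.5  11.9] len 46.8 ang 2.33
barfront [[458.2, -10.8], [652.5, -3.0]] mid [555.3  -6.9] len 194.4 ang 2.31
nuts [[472.3, -42.0], [640.7, -35.7]] mid [556.5 -38.8] len 168.5 ang 2.15
bearerL inner [[442.8, 167.0], [449.0, -91.9]] mid [445.9  37.6] len 258.9 ang -88.64
bearerR inner [[656.0, 166.8], [668.1, -92.0]] mid [662.1  37.4] len 259.1 ang -87.34
```

The press is turned by about 2.1°. The gap is about 63 mm, plus about 3 mm of block slack, against 38 mm of bar travel. One piece leaves the bar about 9 mm short at the end of its slots, and two close up with margin, so it's two pieces. I'll place the first piece near the block.

```bash
python3 -c "
from h import *
print(rel([.553,.063,.0235],np.radians(2.1)))"
```

```text
[array([ 0.088 , -0.0077,  0.176 ]), array([-0.001 ,  0.0008, -0.0486])]
```

Call:
step_arm(
  steps=[
    [[0.045,-0.004,0.01],[0,0,-0.03]],
    [[0.08,-0.007,0.04],[0,0,-0.049]],
    [[0.088,-0.0075,0.08],[0,0,-0.049]],
    [[0.088,-0.0075,0.12],[0,0,-0.049]],
    [[0.088,-0.0075,0.14],[0,0,-0.049]],
    [[0.088,-0.0075,0.15],[0,0,-0.049]],
    [[0.088,-0.0075,0.15],[0,0,-0.049]],
    [[0.088,-0.0075,0.15],[0,0,-0.049]],
  ],
)

```text
clock: 8.0
eef_pos: [0.5548, 0.0636, 0.0508]
tool_rot: [2.179, 2.261, 0.002]
contact_force: [-0.2, -0.1, -0.4]
grip_width: 0.0536
finger_force: 30.0
```

```bash
python3 -c "
from h import *
s=observe();print(s['eef_pos'],rel([.553,.063,.0235],np.radians(2.1)))"
```

```text
[0.55481341 0.06356053 0.05081745] [array([-0.0005, -0.0019,  0.0273]), array([0.0024, 0.0003, 0.0006])]
```

Call:
step_arm(
  steps=[
    [[-0.0005,-0.001,0.01],[0,0,0]],
    [[-0.0005,-0.0015,0.018],[0,0,0]],
    [[-0.0005,-0.0015,0.023],[0,0,0]],
    [[-0.0005,-0.0015,0.025],[0,0,0]],
    [[-0.0005,-0.0015,0.026],[0,0,0]],
    [[-0.0005,-0.0015,0.026],[0,0,0]],
  ],
)

```text
clock: 8.6
eef_pos: [0.5523, 0.0638, 0.0238]
tool_rot: [2.178, 2.264, -0.0]
contact_force: [0.2, -0.6, 1.2]
grip_width: 0.0537
finger_force: 30.0
```

Call:
step_arm(
  fingers=0.75,
  steps=[
    [[0,0,0.0005],[0,0,0]],
    [[0,0,0.0005],[0,0,0]],
    [[0,0,0.0005],[0,0,0]],
    [[0,0,-0.01],[0,0,0]],
    [[0,0,-0.04],[0,0,0]],
    [[0,0,-0.09],[0,0,0]],
    [[0,0,-0.14],[0,0,0]],
    [[0,0,-0.17],[0,0,0]],
  ],
)

```text
clock: 9.4
eef_pos: [0.5539, 0.0638, 0.199]
tool_rot: [2.175, 2.26, 0.007]
contact_force: [1.0, 0.2, -0.6]
grip_width: 0.0703
finger_force: 0.0
```

```bash
python3 -c "
from h import *
s=observe();print(s['eef_pos'],s['grip_width'],rel([.4924,-.3226,.10],np.radians(7.3)))"
```

```text
[0.55391507 0.06381491 0.19899004] 0.07032003885591938 [array([-0.3837, -0.0769,  0.0986]), array([ 0.0085,  0.0008, -0.1134])]
```

Call:
step_arm(
  steps=[
    [[-0.04,-0.008,0],[0,0,0]],
    [[-0.085,-0.017,0],[0,0,-0.02]],
    [[-0.13,-0.026,0.005],[0,0,-0.04]],
    [[-0.178,-0.035,0.01],[0,0,-0.06]],
    [[-0.225,-0.045,0.02],[0,0,-0.08]],
    [[-0.272,-0.054,0.04],[0,0,-0.1]],
    [[-0.32,-0.064,0.06],[0,0,-0.113]],
    [[-0.36,-0.073,0.08],[0,0,-0.113]],
  ],
)

```text
clock: 10.2
eef_pos: [0.4932, -0.3008, 0.1149]
tool_rot: [2.074, 2.356, 0.0]
contact_force: [-0.1, -0.2, -0.6]
grip_width: 0.0706
finger_force: 0.0
```

Call:
step_arm(
  fingers=0.8,
  steps=[
    [[-0.024,-0.004,0.02],[0,0,0]],
    [[-0.024,-0.004,0.02],[0,0,0]],
    [[-0.024,-0.004,0.02],[0,0,0]],
  ],
)

```text
clock: 10.5
eef_pos: [0.492, -0.3226, 0.0943]
tool_rot: [-2.077, -2.356, -0.001]
contact_force: [-0.4, 0.4, 0.0]
grip_width: 0.0753
finger_force: 0.0
```

```bash
python3 -c "
from h import *
s=observe();print(s['eef_pos'],s['grip_width'],rel([.4924,-.3226,-.019],np.radians(7.3)))"
```

```text
[ 0.49200659 -0.32257086  0.09431269] 0.07531400807385018 [array([-0.0002,  0.0004,  0.1133]), array([-0.0001, -0.0014, -0.0022])]
```

Call:
step_arm(
  steps=[
    [[0,0,0.03],[0,0,0]],
    [[0,0,0.065],[0,0,0]],
    [[0,0,0.09],[0,0,0]],
    [[0,0,0.103],[0,0,0]],
    [[0,0,0.11],[0,0,0]],
    [[0,0,0.113],[0,0,0]],
    [[0,0,0.113],[0,0,0]],
  ],
)

```text
clock: 11.2
eef_pos: [0.4931, -0.3229, -0.018]
tool_rot: [2.074, 2.357, 0.0]
contact_force: [0.0, -0.4, -0.0]
grip_width: 0.0751
finger_force: 0.0
```

Call:
step_arm(
  fingers=0.45,
  steps=[
    [[0,0,0],[0,0,0]],
    [[0,0,0],[0,0,0]],
    [[0,0,0],[0,0,0]],
    [[0,0,0],[0,0,0]],
    [[0,0,0],[0,0,0]],
  ],
)

```text
clock: 11.7
eef_pos: [0.4926, -0.3231, -0.0183]
tool_rot: [2.075, 2.357, -0.0]
contact_force: [0.1, 0.1, 4.7]
grip_width: 0.0539
finger_force: 30.0
```

```bash
python3 -c "
from h import *
s=observe();print(s['eef_pos'],s['grip_width'],rel([.5545,-.02,.199],np.radians(2.1)))"
```

```text
[ 0.49256643 -0.32307544 -0.01831264] 0.05390824400381959 [array([ 0.2926,  0.1   , -0.2175]), array([0.0011, 0.0011, 0.1149])]
```

Call:
step_arm(
  steps=[
    [[0,0,-0.03],[0,0,0]],
    [[0,0,-0.07],[0,0,0]],
    [[0,0,-0.11],[0,0,0.03]],
    [[0.03,0.01,-0.145],[0,0,0.06]],
    [[0.07,0.024,-0.17],[0,0,0.09]],
    [[0.115,0.039,-0.19],[0,0,0.115]],
    [[0.16,0.055,-0.2],[0,0,0.115]],
    [[0.205,0.07,-0.21],[0,0,0.115]],
  ],
)

```text
clock: 12.5
eef_pos: [0.5359, -0.1089, 0.1919]
tool_rot: [2.18, 2.26, 0.001]
contact_force: [0.0, -0.6, -0.4]
grip_width: 0.0535
finger_force: 30.0
```

Call:
step_arm(
  steps=[
    [[0.045,0.02,-0.005],[0,0,0]],
    [[0.08,0.022,-0.0075],[0,0,0]],
    [[0.087,0.022,-0.0075],[0,0,0]],
    [[0.087,0.022,-0.0075],[0,0,0]],
    [[0.087,0.022,-0.0075],[0,0,0]],
  ],
)

```text
clock: 13.0
eef_pos: [0.5541, -0.0238, 0.1982]
tool_rot: [2.181, 2.261, -0.002]
contact_force: [0.4, -0.9, 0.0]
grip_width: 0.0539
finger_force: 30.0
```

```bash
python3 - <<'E'
from h import *;import pickle
s=observe();p=eyes.camera_params("wrist");im=eyes.grab_frame("wrist");cv2.imwrite("pics/w4.png",im)
pickle.dump(p,open("w4.pkl","wb"))
print(s["clock"],s["eef_pos"],rel([.5538,.0405,.0235],np.radians(2.1)),s["grip_width"])
b=[300,130,430,130]
# expected pixel region between block end and jaw
P=proj(p,[[.50,.02,.061],[.61,.02,.061],[.61,.09,.061],[.50,.09,.061]]);print(P.round(0).tolist())
print(*pieces(im,p,P,.061),sep="\n")
cv2.imwrite("pics/w4z.png",cv2.resize(im[0:260,130:430],None,fx=2.3,fy=2.3,interpolation=cv2.INTER_CUBIC))
E
```

```text
13.0 [ 0.55414945 -0.02378136  0.19819072] [array([0.0648, 0.002 , 0.1747]), array([-0.0008,  0.0011, -0.0017])] 0.053883911627294986
[[233.0, 159.0], [337.0, 162.0], [342.0, 92.0], [233.0, 88.0]]
(array([551.3,  83.9]), array([46.6, 14.3]), 2.1, np.int32(652), array([283.9,  97.1]))
(array([551.5,  63.5]), array([52.8, 20.7]), 2.1, np.int32(1133), array([283.5, 117.4]))
```

View pics/w4z.png

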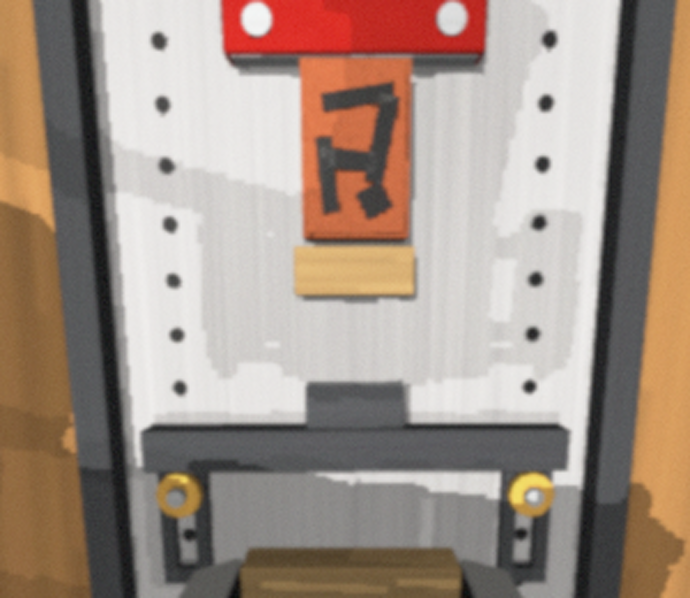

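The picture shows piece 1 flat, parallel to the bar and centred at zoomed (354, 271), just clear of the block's end at (356, 240). The jaw is at (356, 383). The second piece goes just behind it, towards the jaw.

Call:
step_arm(
  steps=[
    [[0.035,0.001,0.02],[0,0,0]],
    [[0.06,0.002,0.055],[0,0,0]],
    [[0.065,0.002,0.095],[0,0,0]],
    [[0.065,0.002,0.125],[0,0,0]],
    [[0.065,0.002,0.14],[0,0,0]],
    [[0.065,0.002,0.147],[0,0,0]],
    [[0.065,0.002,0.147],[0,0,0]],
    [[0.065,0.002,0.147],[0,0,0]],
  ],
)

```text
clock: 13.85
eef_pos: [0.555, 0.0414, 0.0523]
tool_rot: [2.181, 2.259, 0.001]
contact_force: [0.0, 0.3, -0.7]
grip_width: 0.0534
finger_force: 30.0
```

```bash
python3 -c "
from h import *
s=observe();print(s['eef_pos'],rel([.5540,.0405,.024],np.radians(2.1)))"
```

```text
[0.55504151 0.0413778  0.05232336] [array([-0.0008, -0.0011,  0.0283]), array([ 0.002 ,  0.0005, -0.0015])]
```

Call:
step_arm(
  steps=[
    [[-0.0008,-0.0005,0.01],[0,0,0]],
    [[-0.001,-0.0008,0.018],[0,0,0]],
    [[-0.001,-0.0008,0.023],[0,0,0]],
    [[-0.001,-0.0008,0.026],[0,0,0]],
    [[-0.001,-0.0008,0.0275],[0,0,0]],
    [[-0.001,-0.0008,0.0275],[0,0,0]],
  ],
)

```text
clock: 14.45
eef_pos: [0.5534, 0.0413, 0.024]
tool_rot: [2.18, 2.262, -0.0]
contact_force: [0.4, 0.5, -0.8]
grip_width: 0.0538
finger_force: 30.0
```

Call:
step_arm(
  fingers=0.75,
  steps=[
    [[0,0,0],[0,0,0]],
    [[0,0,0],[0,0,0]],
    [[0,0,0],[0,0,0]],
    [[0,0,-0.01],[0,0,0]],
    [[0,0,-0.04],[0,0,0]],
    [[-0.02,0,-0.08],[0,0,0]],
    [[-0.065,0,-0.12],[0,0,0]],
    [[-0.1,0,-0.15],[0,0,0]],
  ],
)

```text
clock: 15.25
eef_pos: [0.557, -0.0544, 0.1725]
tool_rot: [2.177, 2.263, 0.002]
contact_force: [0.5, 0.5, 1.3]
grip_width: 0.0708
finger_force: 0.0
```

Call:
step_arm(
  fingers=0.0,
  steps=[
    [[0,0,0],[0,0,0]],
    [[0,0,0],[0,0,0]],
    [[0,0,0],[0,0,0]],
  ],
)

```text
clock: 15.55
eef_pos: [0.5557, -0.0529, 0.1691]
tool_rot: [-2.178, -2.26, 0.001]
contact_force: [-0.0, -0.1, 0.1]
grip_width: 0.0501
finger_force: 0.0
```

```bash
python3 - <<'E'
from h import *;import pickle
s=observe();p=eyes.camera_params("wrist");im=eyes.grab_frame("wrist");cv2.imwrite("pics/w5.png",im)
pickle.dump(p,open("w5.pkl","wb"))
print(s["clock"],s["eef_pos"],s["grip_width"],rel([.5563,-.062,.03],np.radians(2.1)))
P=proj(p,[[.50,.017,.061],[.61,.017,.061],[.61,.085,.061],[.50,.085,.061]])
print(*pieces(im,p,P,.061),sep="\n")
# bar back edge / jaw face expected pixels
g=cv2.cvtColor(im,cv2.COLOR_BGR2GRAY)
for x in(.535,.552,.57):
    ys=np.arange(-.06,.03,.001);u=proj(p,np.c_[np.full_like(ys,x),ys,np.full_like(ys,.067)])
    print(x,[int(g[int(b),int(a)]) if 0<=b<420 else -1 for a,b in u][::2])
E
```

```text
15.55 [ 0.55574673 -0.05288195  0.16905122] 0.05012193434951714 [array([-0.0095,  0.0007,  0.1387]), array([-0.0034, -0.0015,  0.0011])]
(array([552. ,  58.7]), array([55.2, 53.5]), -87.9, np.int32(3555), array([283.7,  89.3]))
0.535 [142, 141, 144, 141, 141, 143, 146, 211, 232, 235, 235, 235, 235, 235, 235, 234, 155, 81, 83, 83, 82, 79, 83, 83, 85, 84, 77, 83, 87, 88, 86, 96, 91, 89, 90, 89, 128, 206, 211, 209, 208, 208, 208, 208, 144]
0.552 [138, 139, 141, 140, 162, 222, 227, 231, 233, 233, 233, 232, 233, 233, 233, 232, 221, 106, 92, 97, 83, 80, 83, 86, 94, 87, 77, 80, 84, 87, 89, 92, 89, 88, 89, 87, 133, 200, 205, 206, 204, 204, 205, 201, 146]
0.57 [142, 140, 142, 203, 222, 223, 223, 223, 229, 235, 235, 233, 235, 234, 235, 234, 184, 97, 91, 95, 86, 82, 83, 81, 94, 86, 81, 74, 85, 85, 91, 86, 89, 87, 87, 89, 99, 165, 210, 209, 210, 207, 209, 211, 126]
```

Both pieces show as one merged patch 53.5 mm wide, centred on x = 552. The bar's back is at about y = −27 mm. I'll close the fingers, descend behind the bar, then push gradually while checking the force.

Call:
step_arm(
  fingers=0.0,
  steps=[
    [[-0.005,0.0005,0.04],[0,0,0]],
    [[-0.007,0.0007,0.08],[0,0,0]],
    [[-0.007,0.0007,0.11],[0,0,0]],
    [[-0.007,0.0007,0.13],[0,0,0]],
    [[-0.007,0.0007,0.14],[0,0,0]],
    [[-0.007,0.0007,0.143],[0,0,0]],
    [[-0.007,0.0007,0.143],[0,0,0]],
  ],
)

```text
clock: 16.3
eef_pos: [0.5578, -0.0604, 0.0268]
tool_rot: [-2.179, -2.262, 0.0]
contact_force: [1.0, -0.4, 0.3]
grip_width: 0.0004
finger_force: 0.0
```

```bash
python3 -c "
from h import *
s=observe();print(s['eef_pos'],s['grip_width'],s['contact_force'],rel([.5563,-.037,.0255],np.radians(2.1)))"
```

```text
[ 0.55784807 -0.06038257  0.02682261] 0.00037479900697398155 [ 1.04277655 -0.43965381  0.33740788] [array([ 0.0234, -0.0007,  0.0013]), array([-0.0004, -0.0001,  0.001 ])]
```

Call:
step_arm(
  steps=[
    [[0.008,0,0.001],[0,0,0]],
    [[0.016,0,0.001],[0,0,0]],
    [[0.021,0,0.001],[0,0,0]],
    [[0.024,0,0.001],[0,0,0]],
    [[0.027,0,0.001],[0,0,0]],
    [[0.03,0,0.001],[0,0,0]],
    [[0.033,0,0.001],[0,0,0]],
    [[0.036,0,0.001],[0,0,0]],
  ],
)

```text
clock: 17.1
eef_pos: [0.5568, -0.0251, 0.0261]
tool_rot: [2.18, 2.261, 0.0]
contact_force: [-0.8, -2.7, 2.7]
grip_width: 0.0004
finger_force: 1.2
```

Call:
step_arm(
  steps=[
    [[0.002,0,0],[0,0,0]],
    [[0.004,0,0],[0,0,0]],
    [[0.006,0,0],[0,0,0]],
    [[0.006,0,0],[0,0,0]],
  ],
)

```text
clock: 17.5
eef_pos: [0.5564, -0.0185, 0.0259]
tool_rot: [-2.18, -2.262, -0.001]
contact_force: [-0.6, -1.8, 0.7]
grip_width: 0.0006
finger_force: 0.6
```

Call:
step_arm(
  steps=[
    [[0.002,0,0],[0,0,0]],
    [[0.004,0,0],[0,0,0]],
    [[0.006,0,0],[0,0,0]],
    [[0.006,0,0],[0,0,0]],
  ],
)

```text
clock: 17.9
eef_pos: [0.5562, -0.0127, 0.0259]
tool_rot: [2.18, 2.262, 0.0]
contact_force: [1.9, -2.0, -0.1]
grip_width: 0.0005
finger_force: 1.0
```

```bash
python3 - <<'E'
from h import *
s=observe();p=eyes.camera_params("wrist");im=eyes.grab_frame("wrist");cv2.imwrite("pics/w6.png",im)
print(s["clock"],s["eef_pos"],s["contact_force"])
P=proj(p,[[.50,.02,.061],[.61,.02,.061],[.61,.085,.061],[.50,.085,.061]])
print(P.round(0).tolist())
print(*pieces(im,p,P,.061),sep="\n")
g=cv2.cvtColor(im,cv2.COLOR_BGR2GRAY);y0=max(0,int(P[2:,1].min())-70)
cv2.imwrite("pics/w6z.png",cv2.resize(im[0:250,130:430],None,fx=2.3,fy=2.3,interpolation=cv2.INTER_CUBIC))
E
```

```text
17.9 [ 0.55615207 -0.01265344  0.0258771 ] [ 1.85618319 -2.04219264 -0.06010215]
[[183.0, 204.0], [384.0, 211.0], [399.0, 84.0], [178.0, 75.0]]
(array([551.7,  61.2]), array([53.7, 49.6]), 2.1, np.int32(10058), array([280.4, 127.8]))
```

View pics/w6z.png

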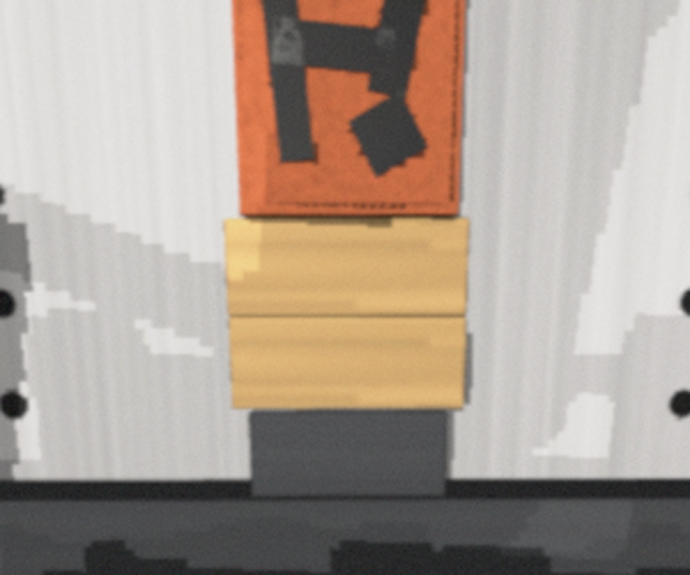

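The picture shows the jaw top (edge at row 408), both pieces (seam at row 317) and the block's end (row 216) in line, square and almost touching. I'll keep pushing until the force rises.

Call:
step_arm(
  steps=[
    [[0.0015,0,0],[0,0,0]],
    [[0.003,0,0],[0,0,0]],
    [[0.003,0,0],[0,0,0]],
  ],
)

```text
clock: 18.25
eef_pos: [0.5561, -0.0109, 0.0259]
tool_rot: [2.178, 2.261, -0.002]
contact_force: [2.1, -5.7, -0.1]
grip_width: 0.0005
finger_force: 2.6
```

Call:
step_arm(
  steps=[
    [[0.001,0,0],[0,0,0]],
    [[0.002,0,0],[0,0,0]],
    [[0.002,0,0],[0,0,0]],
  ],
)

```text
clock: 18.55
eef_pos: [0.5561, -0.0109, 0.0259]
tool_rot: [2.175, 2.261, -0.006]
contact_force: [1.4, -10.5, -0.0]
grip_width: 0.0004
finger_force: 5.0
```

It is tight at eef y = −10.9 mm after about 24 mm of bar travel, well short of the end of the slots. I'll raise the push to a firm 25 N or so.

Call:
step_arm(
  steps=[
    [[0.001,0,0],[0,0,0]],
    [[0.002,0,0],[0,0,0]],
    [[0.003,0,0],[0,0,0]],
    [[0.004,0,0],[0,0,0]],
    [[0.005,0,0],[0,0,0]],
    [[0.006,0,0],[0,0,0]],
    [[0.006,0,0],[0,0,0]],
    [[0.006,0,0],[0,0,0]],
  ],
)

```text
clock: 19.35
eef_pos: [0.5561, -0.0111, 0.026]
tool_rot: [2.167, 2.259, -0.017]
contact_force: [0.7, -24.8, -0.9]
grip_width: 0.0004
finger_force: 12.2
```

```bash
python3 - <<'E'
from h import *
s=observe();p=eyes.camera_params("wrist");im=eyes.grab_frame("wrist")
print(s["clock"],s["eef_pos"],s["contact_force"],s["dq"].round(4))
P=proj(p,[[.50,.02,.061],[.61,.02,.061],[.61,.085,.061],[.50,.085,.061]])
print(*pieces(im,p,P,.061),sep="\n")
sc=eyes.grab_frame("scene");q=proj(eyes.camera_params("scene"),[[.553,.06,.06]])[0].astype(int);x,y=np.clip(q-70,0,None)
cv2.imwrite("pics/f.png",np.hstack([cv2.resize(im[0:230,160:400],(400,383)),cv2.resize(sc[y:y+140,x:x+140],(383,383),interpolation=cv2.INTER_CUBIC)]))
E
```

```text
19.35 [ 0.55612096 -0.01110382  0.02602829] [  0.71410708 -24.78763541  -0.9462386 ] [-0.0005  0.0013 -0.0017  0.0023  0.0001  0.0002]
(array([551.7,  62.1]), array([53.9, 47.6]), 1.8, np.int32(9789), array([280.9, 129.9]))
```

View pics/f.png

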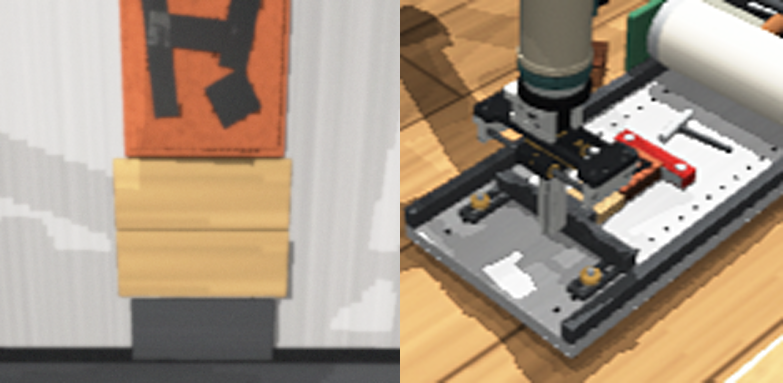

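The final picture shows jaw, two pieces, block and stop closed up square, with no gaps at rows 298, 230 and 157. The push is steady at 25 N, so I'm handing in.

```bash
python3 -c "
from station import order
print(order.hand_in())"
```

```text
the job is handed in; nothing more can be done
None
```

The block is locked up with two pieces of furniture, the other two are still in the galley, and the gripper is holding the bar tight with about 25 N; the job was handed in at about 19.5 s, and no verdict came back.

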